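Unlock the disc cutter and hold its top plate off the pins

TASK

The disc cutter on the bench is still locked shut over a brass strip. Turn its lock bar counter-clockwise (seen from above) until it clicks over into the open position in line with the slot, then take the top plate by its two long sides, lift it straight up off the guide pins and over the lock bar, and hold it steady and level about 8 cm above its seat, square over the bottom block, so that I can pull the strip out from under it. Finish while still holding the plate there; leave the strip, hammer, pliers, wax tin and punch stand where they are.

Things in the scene. Friction and masses are not known exactly. Their poses are not given: they have to be found in the camera images.
- cutter: dark steel bottom half of the disc cutter, bolted down: flange 80 x 146 x 8 mm (screw heads to 13 mm high), on it a block 48 (x) x 112 (y) mm whose top, the plate's seat, is 40 mm above the bench. Origin: centre of the underside, on the lock post's axis; y along its length, z up. Two 8 mm guide pins at y = +44 and -44 mm end 54.5 mm above the bench, flush with the plate's top
- plate_center (a point): centre (half-way up) of the loose bright steel top plate, 56 (x) x 112 (y) x 14 mm, about 0.5 kg, lying on the block with parallel axes, its underside 40 mm above the bench. Grip it across x (56 mm): it overhangs the block by 4 mm along each long side, with free space below. Slot 18 (x) x 45 (y) mm in its middle for the lock bar; two holes with 1 mm play round the pins
- lock_bar (a joint): angle of the lock bar (rad), growing counter-clockwise seen from above: about 0 locked, lying across the slot so that it holds the plate down; 1.2 open, in line with the slot (a stop at either end). A spring detent pushes it back to 0 below 0.6 and on to 1.2 above 0.6; it takes at most about 0.15 N m
- lock_bar_grip (a point): centre of the steel lock bar, 10 mm thick (its own x), 38 mm long (its own y), 19 mm high, from 56 to 75 mm above the bench, 2 mm above the plate. It turns about the vertical on a post fixed to the bottom block and stays behind, its top 35 mm above the plate's seat, when the plate is lifted over it
- strip: thin brass strip 12.5 x 150 x 1.8 mm in a channel of the bottom block under one side of the plate, sticking out 19 mm at either end; origin at the centre of its underside. To be left in place
- punch_stand: dark wooden block 34 (x) x 108 (y) x 24 mm with four steel punches standing in a row to 48 mm high; origin at the centre of its underside. Bystander
- hammer: chasing hammer, 233 mm long (its y), head 65 mm wide at its -y end, 26 mm high; origin under its centre. Bystander
- pliers: pliers with blue handles, 126 mm long (its y), 41 mm wide, 11 mm high; origin under its centre. Bystander
- wax_tin: round cream tin with a white screw lid, 64 mm across, 56 mm high; origin under its centre. Bystander
Things that resemble listed ones, but are neither listed nor needed, are in the scene too. Of the things that look like the cutter, the larger one is meant.

How it is judged:
On the way, in this order (a step that is already met when the one before it is completed fails the run):
1. the lock bar has clicked over into its open position while the plate still lies on its seat (value of joint lock_bar above 1.05 rad and z of plate_center in the frame of cutter below 0.052 m), for 0.2 s.
2. the top plate is off the pins and above the lock bar (z of plate_center in the frame of cutter above 0.09 m), for 0.2 s.
At the end, for the whole second after the job is handed in: the gripper still holds the top plate, 55 to 120 mm above its seat, within 20 mm and 8 degrees of square over the bottom block, tilted less than 5 degrees, at rest and touching nothing of the cutter; the lock bar is still open (over 1.05 rad) (z of plate_center in the frame of cutter between 0.102 and 0.167 m and horizontal distance between plate_center and cutter below 0.02 m and angle between the y axis of plate_center and the y axis of cutter, either way round below 0.14 rad and angle between plate_center's own z axis and vertical below 0.087 rad and linear speed of top_plate below 0.02 m/s and angular speed of top_plate below 0.15 rad/s and contact force between the fingers and top_plate above 2 N and contact force between top_plate and cutter below 0.3 N and value of joint lock_bar above 1.05 rad); the arm keeps its last pose, push and grip.
It fails at once if the strip is pulled out of place by more than 15 mm (distance of strip from where it was at the start of the episode above 0.015 m).
It fails at once if the punch stand is moved by more than 20 mm (distance of punch_stand from where it was at the start of the episode above 0.02 m).
It fails at once if the hammer is moved by more than 20 mm (distance of hammer from where it was at the start of the episode above 0.02 m).
It fails at once if the pliers are moved by more than 20 mm (distance of pliers from where it was at the start of the episode above 0.02 m).
It fails at once if the wax tin is moved by more than 20 mm (distance of wax_tin from where it was at the start of the episode above 0.02 m).
It also fails if it takes over 54 s, if anything falls off the work surface, if the arm or the gripper's body presses on something with over 40 N, if the wrist force passes 120 N, or if a joint passes its speed limit or range.

ROBOT

A 7-joint arm with a two-finger parallel gripper is mounted at the origin on a cart in front of the work surface, level with it; the furniture and walls round the work are solid. World frame = base frame: x ahead of the robot, y to its left, z up, the work surface at z = 0. Lengths are in m, angles in rad, forces in N, time in s.
With the tool pointing down it reaches from about 0.35 to 0.9 m from the base axis. Payload 8.1 kg.
Tool frame: the origin (TCP) lies at the very end of the fingers, on their centre line; the grasp point (between the pads) lies 19 mm behind it; y points along the fingers, z is the direction in which the jaws open and shut, and the axes are right-handed (so a half turn about y gives the same grasp; the last joint's range is limited). The gripper opens to 92 mm and grips with 3 to 60 N. Pads are 19 mm wide; open, the fingers measure 130 mm over their backs; the gripper's body (75 mm by 190 mm) begins 47 mm behind the grasp point.
Start: joints at [1.101, 0.434, 0.025, 1.573, -0.012, 1.134, -0.075], TCP at [0.224, -0.583, 0.227] pointing down, gripper open.
Joint ranges: [-2.62, 2.62], [-0.44, 2.09], [-1.27, 1.32], [0.08, 2.57], [-1.32, 4.46], [0.12, 2], [-2.74, 2.74]. Speed limits (rad/s): [2.22, 2.22, 3.01, 3.01, 3.14, 3.14, 3.14].

INTERFACE

Orientations are given as a rotation vector (axis times angle).
In Python, from plant import robot gives the robot as it stands.
- The arm moves only by the shell command python3 -m creep 'ROWS' [FORCE]. ROWS is JSON, a list of rows, each a list of 3 entries, a list of its own where there are three numbers: the turn, a rotation vector about the world's x, y, z in degrees, then the shift along the world's x, y, z in mm, then the opening, from 0 (shut) to 1 (fully open). A call has 1 to 5 rows; each row is the pose to reach, as a shift and turn from the pose measured when the call began; what a row does not reach only later rows make up. A row lasts 1/12 s, in which the tool goes at most 41.7 mm and 7.16 degrees, less where a joint would pass 70% of its speed; a pose out of reach is approached as far as the arm can. A call with a gripper value outside its range is refused whole. The fingers move at their own pace and stop on an object; FORCE is the grip in N (left out, the last holds). Time passes only in rows, so rows that repeat a pose let the fingers close. It gives the time, the measured TCP pose, the force and the opening at its end, in the units of the state.
- robot.state(): the state, without advancing time (a new reading comes with each control period).
- robot.grab_frame(name): name is "scene" or "top" or "wrist"; returns the picture (400x640x3 uint8, blue, green, red); there is no depth.
- robot.get_calibration(name): a dict with "camera_matrix" (3x3 intrinsics, pixels), "D" ([k1, k2, p1, p2, k3] as OpenCV has them; the pictures are not rectified), "world_from_camera" (4x4, takes a point from camera to world coordinates); the wrist camera has in their place "tool_from_camera" (4x4, takes a point from camera to tool coordinates, whose origin is the TCP and whose axes are the tool frame's). Camera axes: x right, y up, looking along -z (the intrinsics and any distortion apply to the point x, -y, -z); pixel columns grow to the right and rows downward; lengths in m; the calibration is good to about 2 mm. A picture is of the moment at which its call begins: read the wrist's pose just before it. get_calibration takes no time and is no camera call.
- robot.finish_job(): hands the job in, once; it reports no verdict.
Trained networks look in the newest picture that a camera, given by its name, has taken for a name from the list of things; names that differ only in an ending like _2 or _b are one class to them, and where a whole thing is asked for, a point or a joint stands for the part that bears it (a point fixed in the world has none). Each returns a list of dicts, best first, with "score" (0 to 1); they miss things now and then, are a little off and sometimes report something else, mostly with a low value. They report only what shows in the picture. A call takes as long as a camera call. They do not tell look-alikes from the thing itself.
- robot.outline_of(camera, thing): "mask" (400x640 bool, what is visible of it) and "rect" ([centre column, centre row, width, height] in pixels, round what is visible of it).
- robot.place_of(camera, thing): "pixel" ([row, column] in pixels: a listed point, or the origin of a listed thing).
The state is a dict: "clock": time; "joint_positions": joint angles; "qd": joint speeds; "tau": joint torques, N m; "tool_pos": TCP position; "tool_rot": TCP orientation; "force": force on the tool from outside, world axes, zero at the start; "torque": the same for the moment, N m; "width": finger opening in m.
Only numpy, scipy, OpenCV 4.12 (cv2) and the standard library are available. Lean on these libraries where they do the work, as an engineer would, in place of code of your own. Each camera call takes 0.05 s, during which the arm holds its last target.

## Working session

There is one attempt and no reset: what is moved stays moved. The work goes in short steps, Python scripts to look and compute and a shell command to move; the robot and the scene stay as the last step left them, time stands still between calls to the robot, and variables do not carry over. Pictures are saved under pics/ and viewed, and the job is handed in when it is done.

```bash
mkdir -p pics; ls; python3 - <<'E'
from plant import robot
import cv2,numpy as np
s=robot.state();print({k:np.round(v,3) for k,v in s.items()})
for c in("scene","top"):
    im=robot.grab_frame(c);cv2.imwrite(f"pics/{c}0.png",im)
    for t in("cutter","plate_center","lock_bar_grip","strip","punch_stand"):
        print(c,t,[(round(d["score"],2),np.round(d["pixel"],1)) for d in robot.place_of(c,t)])
    k=robot.get_calibration(c);print(np.round(k["camera_matrix"],1),k["D"],np.round(k["world_from_camera"],3))
E
```

```text
pics
{'clock': np.float64(0.0), 'joint_positions': array([ 1.101,  0.435,  0.025,  1.574, -0.012,  1.134, -0.075]), 'qd': array([ 0.001, -0.   , -0.001,  0.001, -0.002,  0.001, -0.   ]), 'tau': array([-1.0000e-03, -6.6785e+01,  9.8400e-01, -3.1446e+01, -6.1000e-02,
        4.3000e-02,  0.0000e+00]), 'tool_pos': array([ 0.224, -0.583,  0.226]), 'tool_rot': array([-0.375,  2.023, -2.02 ]), 'force': array([-0.453,  0.185,  0.258]), 'torque': array([ 0.019,  0.004, -0.03 ]), 'width': np.float64(0.092)}
scene cutter [(0.83, array([217.6, 262.1])), (0.56, array([278.2, 366. ]))]
scene plate_center [(0.64, array([200.4, 260.4]))]
scene lock_bar_grip [(0.6, array([202.8, 258.6]))]
scene strip [(0.69, array([202.5, 259.7]))]
scene punch_stand [(0.79, array([259.3, 222.7]))]
[[425.6   0.  316.5]
 [  0.  425.6 201.2]
 [  0.    0.    1. ]] [-0.06908024  0.          0.          0.          0.        ] [[-0.906  0.323 -0.273  0.09 ]
 [-0.422 -0.718  0.553  0.746]
 [-0.018  0.616  0.787  0.886]
 [ 0.     0.     0.     1.   ]]
top cutter [(0.79, array([142.6, 315.6])), (0.66, array([273.8, 295.3]))]
top plate_center [(0.83, array([142.9, 315.5])), (0.71, array([139.9, 313.8])), (0.23, array([131.5, 422.6]))]
top lock_bar_grip [(0.44, array([137. , 314.7])), (0.42, array([275.8, 290.1]))]
top strip [(0.75, array([133.3, 423. ])), (0.49, array([135.3, 311.8]))]
top punch_stand [(0.57, array([132.3, 257.4]))]
[[386.5   0.  324.2]
 [  0.  386.5 202.8]
 [  0.    0.    1. ]] [0.01987248 0.         0.         0.         0.        ] [[-0.003  0.999 -0.042  0.324]
 [-0.999 -0.005 -0.039  0.173]
 [-0.039  0.042  0.998  0.939]
 [ 0.     0.     0.     1.   ]]
```

View pics/scene0.png

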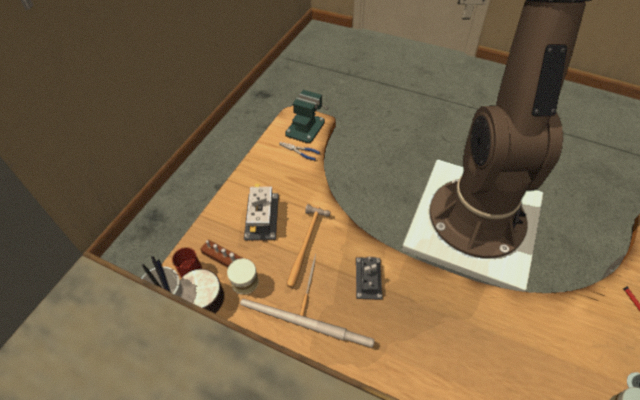

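View pics/top0.png

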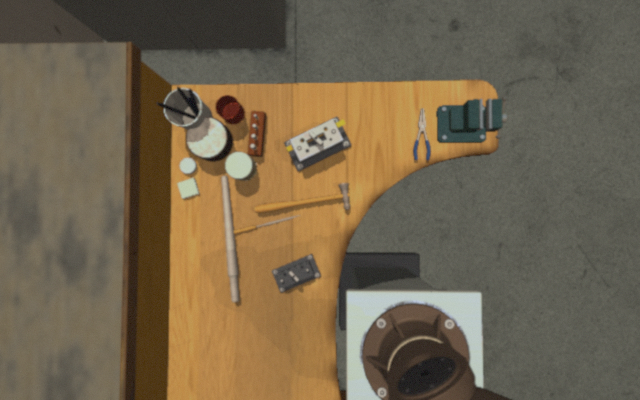

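The scene view has the large cutter at about (262,212), with the small look-alike at (369,278). In the top view they are at (317,143) and (297,273). I'll measure the large one.

```bash
cat > h.py <<'E'
from plant import robot
import cv2,numpy as np
from scipy.spatial.transform import Rotation as R
def cam(c,st=None):
    k=robot.get_calibration(c);K=np.array(k["camera_matrix"]);D=np.array(k["D"])
    if c=="wrist":
        st=st or robot.state();T=np.eye(4);T[:3,:3]=R.from_rotvec(st["tool_rot"]).as_matrix();T[:3,3]=st["tool_pos"]
        W=T@np.array(k["tool_from_camera"])
    else: W=np.array(k["world_from_camera"])
    return K,D,W
def toz(cm,uv,z):
    K,D,W=cm
    p=cv2.undistortPoints(np.array(uv,float).reshape(-1,1,2),K,D).reshape(-1,2)
    d=np.c_[p[:,0],-p[:,1],-np.ones(len(p))]@W[:3,:3].T
    o=W[:3,3];return o+d*((z-o[2])/d[:,2])[:,None]
def proj(cm,P):
    K,D,W=cm;P=np.asarray(P,float).reshape(-1,3)
    C=(P-W[:3,3])@W[:3,:3]; C=C*[1,-1,-1]
    return cv2.projectPoints(C,np.zeros(3),np.zeros(3),K,D)[0].reshape(-1,2)
def tool():
    s=robot.state();M=R.from_rotvec(s["tool_rot"]).as_matrix()
    return s,M
E
python3 - <<'E'
from h import *
for c,z in(("top",.047),("scene",.047)):
    im=robot.grab_frame(c);cm=cam(c)
    for t,zz in(("plate_center",.054),("cutter",0),("lock_bar_grip",.0655),("punch_stand",0),("hammer",0),("wax_tin",0),("pliers",0)):
        for d in robot.place_of(c,t)[:2]:
            print(c,t,round(d["score"],2),np.round(toz(cm,d["pixel"][::-1],zz)[0],3))
    for d in robot.outline_of(c,"plate_center")[:2]:
        m=d["mask"].astype(np.uint8);cs=max(cv2.findContours(m,0,2)[0],key=cv2.contourArea).reshape(-1,2)
        P=toz(cm,cs,.054)[:,:2];r=cv2.minAreaRect((P*1000).astype(np.float32));print(c,"outline",d["score"],r,d["rect"])
    x=cv2.resize(im[90:190,250:380] if c=="top" else im[170:260,220:310],None,fx=6,fy=6,interpolation=cv2.INTER_CUBIC)
    cv2.imwrite(f"pics/{c}z.png",x)
s,M=tool();print(M.round(3))
E
```

```text
top plate_center 0.68 [ 0.521 -0.018  0.054]
top plate_center 0.6 [0.509 0.226 0.054]
top cutter 0.62 [0.504 0.226 0.   ]
top lock_bar_grip 0.63 [0.509 0.232 0.066]
top punch_stand 0.7 [0.532 0.378 0.   ]
top hammer 0.68 [0.372 0.266 0.   ]
top wax_tin 0.76 [0.449 0.407 0.   ]
top pliers 0.7 [ 0.529 -0.023  0.   ]
scene plate_center 0.56 [0.508 0.223 0.054]
scene cutter 0.71 [0.197 0.279 0.   ]
scene cutter 0.59 [0.502 0.229 0.   ]
scene lock_bar_grip 0.69 [0.51  0.232 0.066]
scene lock_bar_grip 0.61 [0.193 0.295 0.066]
scene punch_stand 0.72 [0.527 0.375 0.   ]
scene hammer 0.57 [0.364 0.255 0.   ]
scene wax_tin 0.72 [0.447 0.405 0.   ]
scene pliers 0.74 [ 0.532 -0.029  0.   ]
scene pliers 0.26 [ 0.535  0.195 -0.   ]
scene outline 0.58 ((502.1812438964844, 231.63961791992188), (59.286441802978516, 119.01031494140625), 24.944101333618164) [260.5, 206.7, 28.6, 44.7]
[[-0.933 -0.     0.359]
 [-0.359 -0.    -0.933]
 [ 0.    -1.     0.   ]]
```

View pics/topz.png

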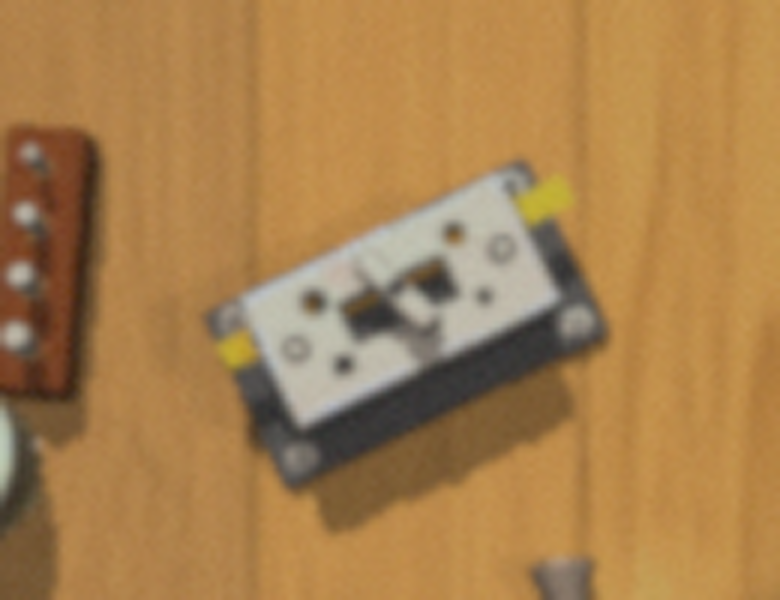

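The zoomed top view shows the plate's long axis at roughly 115° in world. The bar lies across it at about 45°, and yellow strip ends show at both ends of the plate. I'll travel to a hover above the cutter, turning +25° to line the jaws up with the bar's thickness.

```bash
python3 -m creep '[[[0,0,5],[13,39,5],1],[[0,0,10],[26,78,10],1],[[0,0,15],[39,117,15],1],[[0,0,20],[52,156,20],1],[[0,0,25],[65,195,20],1]]'
python3 -m creep '[[[0,0,0],[13,39,0],1],[[0,0,0],[26,78,0],1],[[0,0,0],[39,117,0],1],[[0,0,0],[52,156,0],1],[[0,0,0],[65,195,0],1]]'
python3 -m creep '[[[0,0,0],[13,39,0],1],[[0,0,0],[26,78,0],1],[[0,0,0],[39,117,0],1],[[0,0,0],[52,156,0],1],[[0,0,0],[65,195,0],1]]'
```

```text
clock: 1.92
tool_pos: [0.2897, -0.387, 0.2477]
tool_rot: [-0.745, 1.744, -1.747]
force: [2.1, -1.1, 1.1]
width: 0.0917
clock: 2.33
tool_pos: [0.3549, -0.1901, 0.2481]
tool_rot: [-0.744, 1.743, -1.748]
force: [0.8, -0.5, -0.5]
width: 0.0917
clock: 2.75
tool_pos: [0.4201, 0.0068, 0.2485]
tool_rot: [-0.743, 1.742, -1.749]
force: [2.2, -1.3, 0.1]
width: 0.0918
```

```bash
python3 -m creep '[[[0,0,0],[16,40,0],1],[[0,0,0],[32,80,0],1],[[0,0,0],[48,120,0],1],[[0,0,0],[64,160,0],1],[[0,0,0],[72,180,0],1]]'
python3 - <<'E'
from h import *
s,M=tool();print(M.round(3),s["tool_pos"])
print(np.round(robot.get_calibration("wrist")["tool_from_camera"],3))
im=robot.grab_frame("wrist");cv2.imwrite("pics/w1.png",im);cm=cam("wrist",s)
for t,zz in(("plate_center",.047),("cutter",0),("lock_bar_grip",.0655)):
    for d in robot.place_of("wrist",t)[:2]: print(t,d,np.round(toz(cm,d["pixel"][::-1],zz)[0],3))
E
```

```text
clock: 3.17
tool_pos: [0.4928, 0.1908, 0.2487]
tool_rot: [-0.743, 1.742, -1.746]
force: [0.2, 0.2, -0.7]
width: 0.092
[[-0.691  0.004  0.723]
 [-0.723 -0.001 -0.691]
 [-0.002 -1.     0.003]] [0.49276538 0.19078484 0.24872701]
[[ 0.    -0.952 -0.306 -0.084]
 [ 0.001  0.306 -0.952 -0.159]
 [ 1.    -0.     0.001  0.001]
 [ 0.     0.     0.     1.   ]]
plate_center {'pixel': [199.1, 223.4], 'score': 0.65} [0.383 0.258 0.047]
plate_center {'pixel': [154.1, 305.4], 'score': 0.6} [0.506 0.225 0.047]
cutter {'pixel': [256.0, 147.8], 'score': 0.88} [0.194 0.283 0.   ]
cutter {'pixel': [149.9, 305.5], 'score': 0.78} [0.505 0.226 0.   ]
lock_bar_grip {'pixel': [154.6, 303.2], 'score': 0.52} [0.506 0.228 0.066]
```

View pics/w1.png

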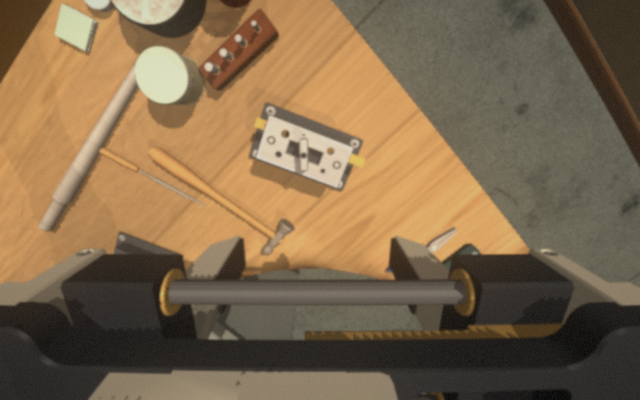

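The wrist view shows the large cutter at (306,147), bar near vertical at (304,152), as the jaw alignment intended. I'll zoom in for plate corners.

```bash
python3 - <<'E'
from h import *
im=cv2.imread("pics/w1.png")
x=cv2.resize(im[95:200,240:375],None,fx=5.7,fy=5.7,interpolation=cv2.INTER_CUBIC);cv2.imwrite("pics/w1z.png",x)
E
```

```text
(no output)
```

View pics/w1z.png

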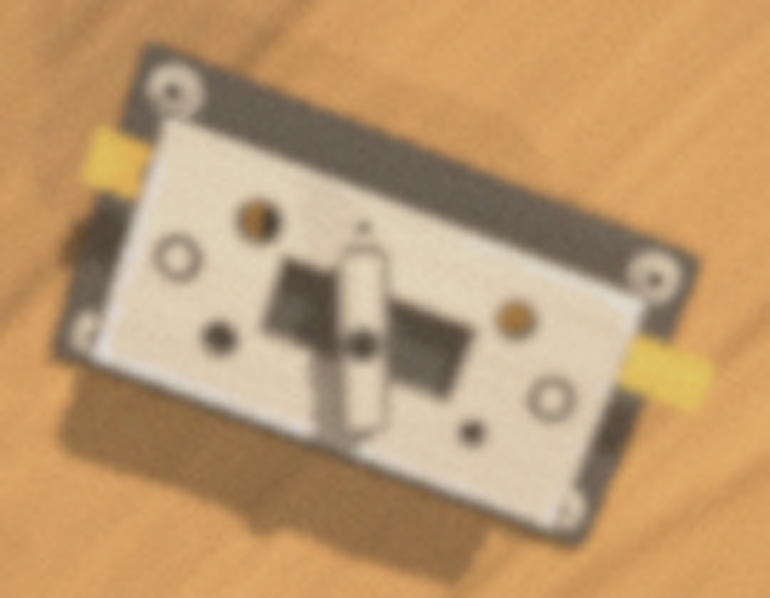

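```bash
python3 - <<'E'
from h import *
s=dict(robot.state());cm=cam("wrist",s)
f=lambda L,z:toz(cm,np.array(L,float)/5.7+[240,95]-.4,z)[:,:2]
def show(n,L,z):
    P=f(L,z);print(n,P.round(4).tolist(),"mean",P.mean(0).round(4));return P
for n,L,z in(("pins",[(178,258),(552,400)],.054),("plate",[(168,122),(643,300),(556,527),(103,350)],.054),("flange",[(148,45),(700,260),(580,545),(58,360)],.008),("bar",[(365,247),(362,432)],.075)):
    P=show(n,L,z);d=P[0]-P[1];print(np.degrees(np.arctan2(d[1],d[0])),np.linalg.norm(d))
cmt=cam("top")
P=toz(cmt,np.array([(297,349),(502,248)])/6+[250,90]-.4,.054);d=P[0]-P[1];print("toppins",P.mean(0),np.degrees(np.arctan2(d[1],d[0])),np.linalg.norm(d))
P=toz(cmt,np.array([(243,300),(510,168),(558,300),(302,428)])/6+[250,90]-.4,.054);print(P.mean(0))
E
```

```text
pins [[0.4873, 0.2641], [0.5252, 0.1845]] mean [0.5063 0.2243]
115.47842631329668 0.08820597119071502
plate [[0.5064, 0.2853], [0.5548, 0.187], [0.506, 0.1621], [0.4606, 0.2618]] mean [0.507 0.224]
116.18482307060911 0.10949181616639823
flange [[0.5101, 0.3055], [0.572, 0.1766], [0.5015, 0.143], [0.4389, 0.2697]] mean [0.5056 0.2237]
115.68192856500403 0.14300079798766843
bar [[0.5204, 0.2381], [0.4929, 0.2111]] mean [0.5066 0.2246]
44.55784084373011 0.038526197452762076
toppins [0.50782744 0.22633954 0.054     ] 115.81656208364446 0.08792870862531459
[0.50763569 0.22493077 0.054     ]
```

Pins, plate, flange and bar all agree: centre (0.5065, 0.2245), cutter yaw 25.6°, bar long axis 44.6°. I'll move over and descend.

```bash
python3 -m creep '[[[0,0,-1.5],[14,34,0],1],[[0,0,-1.5],[14,34,-40],1],[[0,0,-1.5],[14,34,-80],1],[[0,0,-1.5],[14,34,-120],1],[[0,0,-1.5],[14,34,-140],1]]'
python3 - <<'E'
from h import *
s,M=tool();print(M.round(3),s["tool_pos"])
im=robot.grab_frame("wrist");cv2.imwrite("pics/w2.png",im)
cm=cam("wrist",s);c=np.array([.5065,.2245]);a=np.radians(25.6);Rm=np.array([[np.cos(a),-np.sin(a)],[np.sin(a),np.cos(a)]])
Q=[np.r_[c+Rm@[x,y],.054] for x,y in((28,56),(28,-56),(-28,-56),(-28,56),(0,44),(0,-44))for x,y in[(x/1000,y/1000)]]
for p in proj(cm,Q): cv2.circle(im,tuple(int(v) for v in p.round()),2,(0,0,255),-1)
for y in(.019,-.019):
    t=np.radians(44.6);p=proj(cm,np.r_[c+y*np.array([np.cos(t),np.sin(t)]),.075])[0];cv2.circle(im,tuple(int(v) for v in p.round()),2,(0,255,0),-1)
cv2.imwrite("pics/w2o.png",im)
E
```

```text
clock: 3.78
tool_pos: [0.5041, 0.218, 0.1042]
tool_rot: [-0.73, 1.76, -1.77]
force: [0.2, -1.0, 0.5]
width: 0.0921
[[-0.711 -0.002  0.703]
 [-0.703 -0.006 -0.711]
 [ 0.006 -1.     0.003]] [0.50408795 0.21795232 0.1042155 ]
```

View pics/w2o.png

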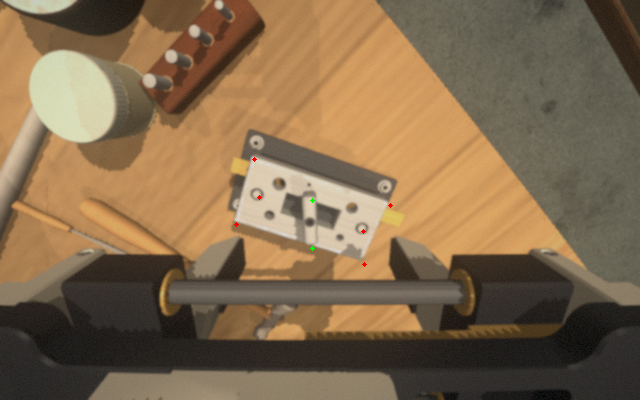

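```bash
python3 - <<'E'
from h import *
for i in range(3):
    s=robot.state();print(s["clock"],s["tool_pos"],s["qd"].round(3) if hasattr(s["qd"],"round") else s["qd"]);im=robot.grab_frame("wrist")
cv2.imwrite("pics/w3.png",im)
x=cv2.resize(im[120:275,220:415],None,fx=4,fy=4,interpolation=cv2.INTER_CUBIC);cv2.imwrite("pics/w3z.png",x)
E
```

```text
3.8333 [0.50292532 0.21714426 0.10201519] [ 0.016 -0.048 -0.022 -0.052 -0.056  0.119  0.05 ]
3.8833 [0.50377655 0.21793735 0.10490098] [ 0.009 -0.06  -0.034 -0.081 -0.03   0.063  0.026]
3.9333 [0.50518349 0.21936301 0.10740678] [ 0.002 -0.043 -0.027 -0.058 -0.011  0.019  0.006]
```

View pics/w3z.png

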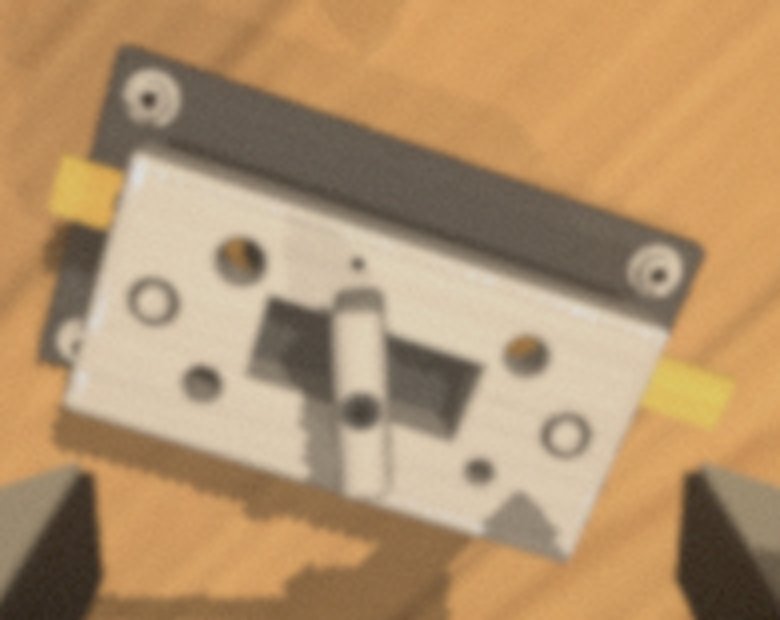

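The arm overshoots after fast moves and was still settling, so I'll let it settle and re-measure.

```bash
python3 -m creep '[[[0,0,0],[0,0,0],1],[[0,0,0],[0,0,0],1],[[0,0,0],[0,0,0],1]]'
python3 - <<'E'
from h import *
s,M=tool();print(M.round(3),s["tool_pos"],s["qd"])
im=robot.grab_frame("wrist")
cm=cam("wrist",s)
np.savez("pics/s4.npz",**{k:s[k] for k in("tool_pos","tool_rot")})
cv2.imwrite("pics/w4.png",im)
x=cv2.resize(im[120:275,220:415],None,fx=4,fy=4,interpolation=cv2.INTER_CUBIC);cv2.imwrite("pics/w4z.png",x)
E
```

```text
clock: 4.23
tool_pos: [0.5074, 0.2207, 0.1109]
tool_rot: [-0.721, 1.758, -1.766]
force: [-0.2, -0.1, -0.4]
width: 0.0917
[[-0.711  0.005  0.703]
 [-0.703 -0.002 -0.711]
 [-0.002 -1.     0.005]] [0.50742717 0.22069146 0.11086039] [-0.00378867  0.00750566  0.00138047  0.00706105  0.00058101 -0.00359425
 -0.00244372]
```

View pics/w4z.png

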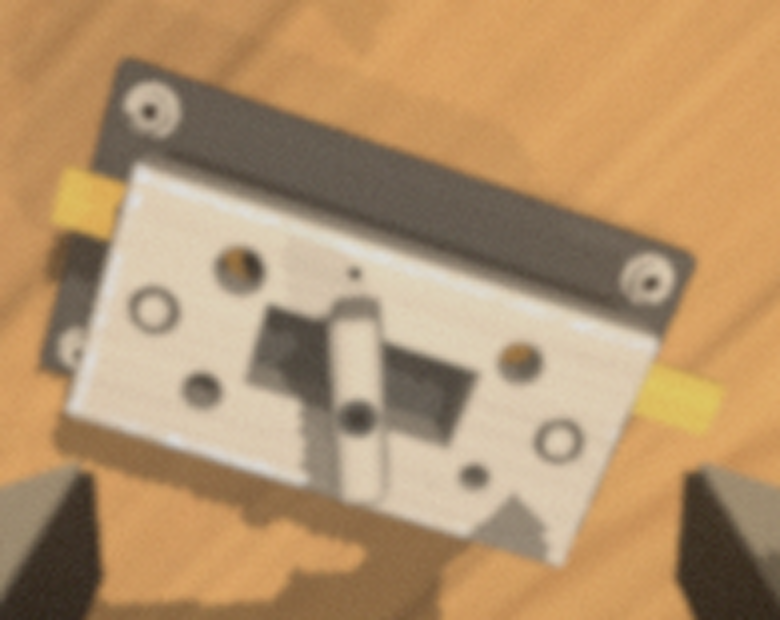

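```bash
python3 - <<'E'
from h import *
s=np.load("pics/s4.npz");cm=cam("wrist",{k:s[k] for k in s})
f=lambda L,z:toz(cm,np.array(L,float)/4+[220,120]-.4,z)[:,:2]
for n,L,z in(("pins",[(153,310),(558,440)],.054),("plate",[(137,165),(658,342),(563,565),(70,410)],.054),("flange",[(122,60),(693,258)],.008),("screws",[(151,110),(649,279)],.013),("bar",[(355,305),(360,503)],.075)):
    P=f(L,z);d=P[0]-P[1];print(n,P.mean(0).round(4),np.degrees(np.arctan2(d[1],d[0])).round(2),np.linalg.norm(d).round(4))
E
```

```text
pins [0.5072 0.228 ] 115.72 0.0883
plate [0.5076 0.2276] 115.42 0.1105
flange [0.5425 0.2452] 115.55 0.1433
screws [0.5356 0.2416] 115.74 0.1234
bar [0.5084 0.229 ] 45.55 0.04
```

```bash
python3 -m creep '[[[0,0,0],[0,3,-8],1],[[0,0,0],[0,6,-18],1],[[0,0,0],[0,6.5,-26],1],[[0,0,0],[0,6.5,-34],1],[[0,0,0],[0,6.5,-34],1]]'
python3 -m creep '[[[0,0,0],[0,0,0],1],[[0,0,0],[0,0,0],1],[[0,0,0],[0,0,0],1]]'
```

```text
clock: 4.7
tool_pos: [0.5059, 0.2266, 0.0742]
tool_rot: [-0.726, 1.759, -1.767]
force: [0.4, -0.5, -0.3]
width: 0.092
clock: 4.95
tool_pos: [0.5059, 0.2266, 0.0742]
tool_rot: [-0.726, 1.759, -1.767]
force: [-0.2, -0.4, 0.3]
width: 0.0918
```

```bash
python3 -m creep '[[[0,0,0],[1.5,0.5,-5],0.6],[[0,0,0],[1.5,0.5,-10],0.5],[[0,0,0],[1.5,0.5,-15],0.4],[[0,0,0],[1.5,0.5,-15],0.4],[[0,0,0],[1.5,0.5,-15],0.4]]' 20
python3 - <<'E'
from h import *
s,M=tool();print(M.round(3),s["tool_pos"],s["width"])
im=robot.grab_frame("wrist");cv2.imwrite("pics/w5.png",im)
E
```

```text
clock: 5.37
tool_pos: [0.5071, 0.2269, 0.0587]
tool_rot: [-0.727, 1.759, -1.767]
force: [-0.3, 0.3, 0.8]
width: 0.0635
[[-0.71   0.001  0.704]
 [-0.704 -0.004 -0.71 ]
 [ 0.003 -1.     0.004]] [0.50706231 0.22686669 0.05870633] 0.06348644468842603
```

View pics/w5.png

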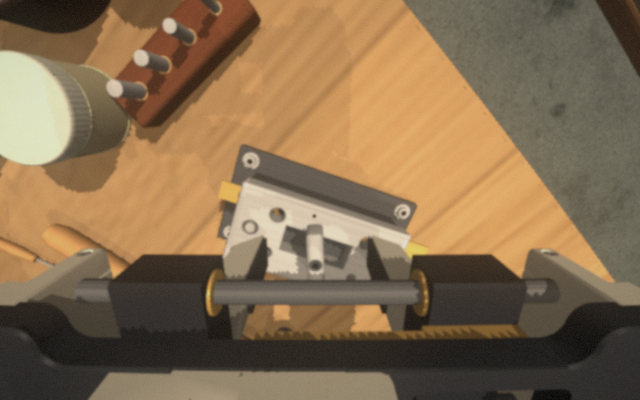

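The bar at (316,245) sits midway between the fingers. I'll close on it.

```bash
python3 -m creep '[[[0,0,0],[0,0,0],0.2],[[0,0,0],[0,0,0],0.1],[[0,0,0],[0,0,0],0],[[0,0,0],[0,0,0],0],[[0,0,0],[0,0,0],0]]' 30
python3 -m creep '[[[0,0,0],[0,0,0],0],[[0,0,0],[0,0,0],0],[[0,0,0],[0,0,0],0]]' 30
```

```text
clock: 5.83
tool_pos: [0.5073, 0.2271, 0.0591]
tool_rot: [-0.726, 1.759, -1.767]
force: [0.6, 0.5, -0.4]
width: 0.0258
clock: 6.08
tool_pos: [0.5066, 0.2278, 0.0592]
tool_rot: [-0.727, 1.759, -1.765]
force: [-4.4, 2.9, 0.1]
width: 0.0102
```

Gripped (10.2 mm). Now turn counter-clockwise.

```bash
python3 -m creep '[[[0,0,4],[0,0,0],0],[[0,0,9],[0,0,0],0],[[0,0,14],[0,0,0],0],[[0,0,19],[0,0,0],0],[[0,0,24],[0,0,0],0]]' 30
python3 -m creep '[[[0,0,5],[0,0,0],0],[[0,0,10],[0,0,0],0],[[0,0,15],[0,0,0],0],[[0,0,20],[0,0,0],0],[[0,0,24],[0,0,0],0]]' 30
python3 - <<'E'
from h import *
s,M=tool();print(np.degrees(np.arctan2(M[1,2],M[0,2])),s["tool_pos"],s["width"],s["force"],s["torque"])
E
```

```text
clock: 6.5
tool_pos: [0.5065, 0.228, 0.0592]
tool_rot: [-1.014, 1.47, -1.476]
force: [-1.0, 1.0, -0.3]
width: 0.0095
clock: 6.92
tool_pos: [0.5063, 0.228, 0.0592]
tool_rot: [-1.236, 1.164, -1.169]
force: [-1.9, -0.5, 0.2]
width: 0.0096
3.308787797396306 [0.50628756 0.22802943 0.0591976 ] 0.009626997970963759 [-1.92705657 -0.49516818  0.21910619] [0.2193022  0.33147938 0.02802993]
```

```bash
python3 -m creep '[[[0,0,5],[0,0,0],0],[[0,0,10],[0,0,0],0],[[0,0,15],[0,0,0],0],[[0,0,19],[0,0,0],0],[[0,0,22],[0,0,0],0]]' 30
python3 -m creep '[[[0,0,0],[0,0,0],0],[[0,0,0],[0,0,0],0]]' 30
python3 - <<'E'
from h import *
s,M=tool();print(np.degrees(np.arctan2(M[1,2],M[0,2])),s["tool_pos"],s["width"],s["force"],s["torque"])
im=robot.grab_frame("wrist");cv2.imwrite("pics/w6.png",im)
E
```

```text
clock: 7.33
tool_pos: [0.5062, 0.228, 0.0592]
tool_rot: [-1.387, 0.873, -0.877]
force: [-1.0, -0.4, 0.6]
width: 0.0095
clock: 7.5
tool_pos: [0.5062, 0.228, 0.0592]
tool_rot: [-1.386, 0.875, -0.878]
force: [-1.0, 0.0, 0.6]
width: 0.0096
25.42288937894267 [0.50615321 0.22801384 0.05917459] 0.009573357797706492 [-0.99166662  0.00736404  0.57465688] [ 0.22033249  0.27189746 -0.00817001]
```

View pics/w6.png

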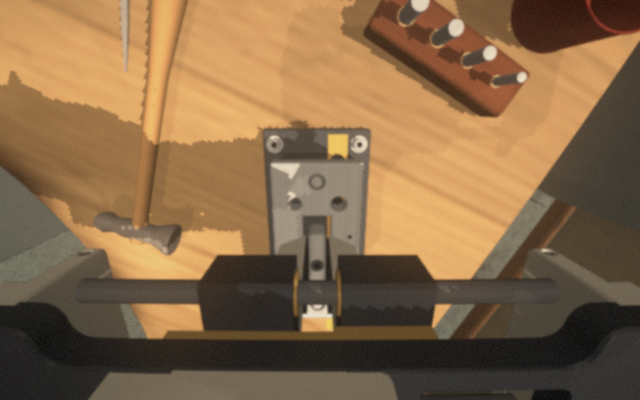

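The bar at (317,245) now lies in line with the slot. I'll open, rise and check.

```bash
python3 -m creep '[[[0,0,0],[0,0,0],0.4],[[0,0,0],[0,0,0],0.6],[[0,0,0],[0,0,0],1],[[0,0,0],[0,0,0],1],[[0,0,0],[0,0,0],1]]' 
python3 -m creep '[[[0,0,0],[0,0,10],1],[[0,0,0],[0,0,25],1],[[0,0,0],[0,0,40],1],[[0,0,0],[0,0,50],1],[[0,0,0],[0,0,50],1]]' 
python3 -m creep '[[[0,0,0],[0,0,0],1],[[0,0,0],[0,0,0],1],[[0,0,0],[0,0,0],1]]' 
python3 - <<'E'
from h import *
s,M=tool();print(M.round(3),np.degrees(np.arctan2(M[1,2],M[0,2])),s["tool_pos"],s["width"],s["force"])
im=robot.grab_frame("wrist");cv2.imwrite("pics/w7.png",im)
np.savez("pics/s7.npz",**{k:s[k] for k in("tool_pos","tool_rot")})
cv2.imwrite("pics/w7z.png",cv2.resize(im[110:270,220:420],None,fx=4,fy=3.75,interpolation=cv2.INTER_CUBIC))
E
```

```text
clock: 7.97
tool_pos: [0.5062, 0.2279, 0.0592]
tool_rot: [-1.386, 0.875, -0.879]
force: [-0.1, -0.4, -0.7]
width: 0.0387
clock: 8.38
tool_pos: [0.5073, 0.2289, 0.1117]
tool_rot: [-1.383, 0.873, -0.88]
force: [0.3, 0.7, 0.1]
width: 0.072
clock: 8.63
tool_pos: [0.507, 0.2287, 0.1112]
tool_rot: [-1.383, 0.873, -0.88]
force: [-0.3, 0.4, 0.2]
width: 0.0902
[[ 0.429  0.005  0.903]
 [-0.903  0.001  0.429]
 [ 0.002 -1.     0.005]] 25.385365894371336 [0.50701641 0.22867769 0.11116986] 0.09020849630586955 [-0.29881566  0.38719548  0.16289397]
```

View pics/w7z.png

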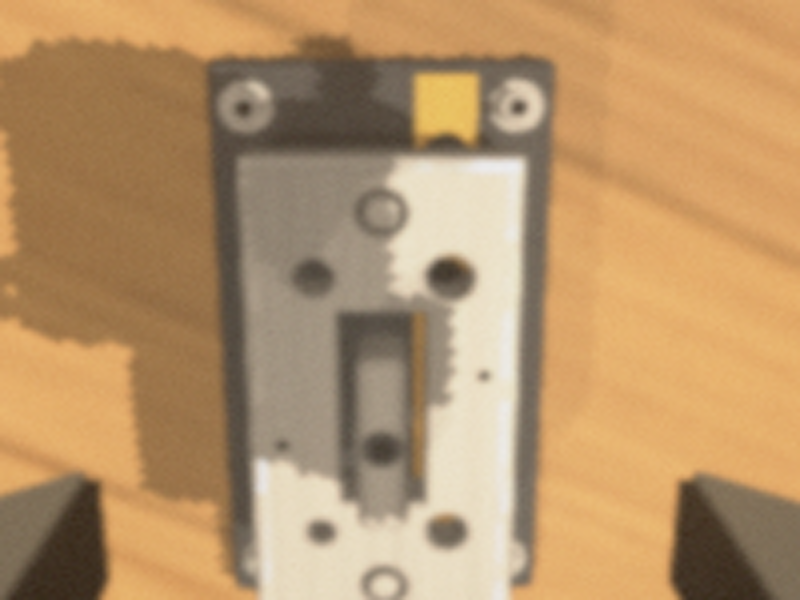

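The bar sits free inside the slot, with clear fingers both sides of the plate. I'll descend to TCP z ≈ 0.030.

```bash
python3 -m creep '[[[0,0,0],[-0.5,-0.5,-10],1],[[0,0,0],[-0.5,-0.5,-24],1],[[0,0,0],[-0.5,-0.5,-38],1],[[0,0,0],[-0.5,-0.5,-50],1],[[0,0,0],[-0.5,-0.5,-60],1]]' 
python3 -m creep '[[[0,0,0],[0,0,-6],1],[[0,0,0],[0,0,-12],1],[[0,0,0],[0,0,-18],1],[[0,0,0],[0,0,-18],1],[[0,0,0],[0,0,-18],1]]' 
```

```text
clock: 9.1
tool_pos: [0.5055, 0.2276, 0.0486]
tool_rot: [-1.386, 0.875, -0.879]
force: [0.3, 0.0, -0.8]
width: 0.0918
clock: 9.52
tool_pos: [0.5056, 0.2277, 0.0306]
tool_rot: [-1.386, 0.875, -0.878]
force: [-0.0, 0.6, -0.3]
width: 0.092
```

```bash
python3 -m creep '[[[0,0,0],[0,0,0],0.6],[[0,0,0],[0,0,0],0.5],[[0,0,0],[0,0,0],0.4],[[0,0,0],[0,0,0],0.4],[[0,0,0],[0,0,0],0.4]]' 25
python3 -m creep '[[[0,0,0],[0,0,0],0.3],[[0,0,0],[0,0,0],0.3],[[0,0,0],[0,0,0],0.3]]' 45
python3 - <<'E'
from h import *
s,M=tool();print(M.round(4),s["tool_pos"],s["width"],s["force"],s["torque"])
im=robot.grab_frame("wrist");cv2.imwrite("pics/w8.png",im)
E
```

```text
clock: 9.93
tool_pos: [0.5058, 0.2277, 0.0309]
tool_rot: [-1.385, 0.874, -0.879]
force: [-0.5, -0.3, -0.1]
width: 0.0631
clock: 10.18
tool_pos: [0.5059, 0.2277, 0.031]
tool_rot: [-1.385, 0.874, -0.879]
force: [0.9, -0.1, 1.2]
width: 0.0553
[[ 4.288e-01  3.200e-03  9.034e-01]
 [-9.034e-01 -1.000e-04  4.288e-01]
 [ 1.500e-03 -1.000e+00  2.800e-03]] [0.50587422 0.22773263 0.03095294] 0.05526265776631226 [ 0.85729849 -0.05891318  1.16167583] [-7.15796765e-02 -1.87540974e-01 -1.21736664e-04]
```

View pics/w8.png

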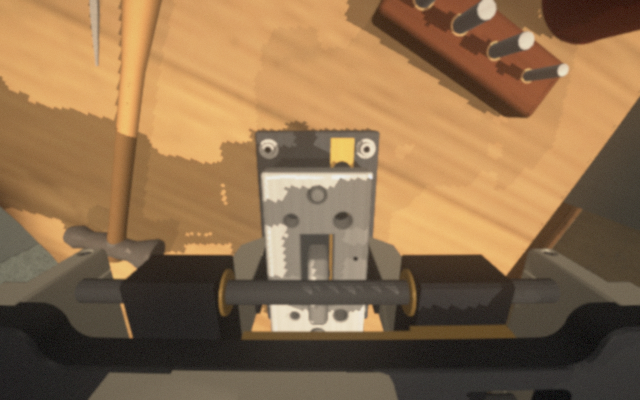

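The plate is gripped at 55.3 mm, with fingers on both long sides. I'll lift slowly.

```bash
python3 -m creep '[[[0,0,0],[0,0,2],0.3],[[0,0,0],[0,0,5],0.3],[[0,0,0],[0,0,9],0.3],[[0,0,0],[0,0,13],0.3],[[0,0,0],[0,0,17],0.3]]' 50
python3 - <<'E'
from h import *
s,M=tool();print(M.round(4),s["tool_pos"],s["width"],s["force"],s["torque"])
im=robot.grab_frame("wrist");cv2.imwrite("pics/w9.png",im)
E
```

```text
clock: 10.65
tool_pos: [0.5057, 0.2276, 0.0482]
tool_rot: [-1.386, 0.875, -0.879]
force: [0.4, 0.4, -6.5]
width: 0.0552
[[ 4.289e-01  2.800e-03  9.033e-01]
 [-9.033e-01 -3.000e-04  4.290e-01]
 [ 1.500e-03 -1.000e+00  2.400e-03]] [0.50566233 0.22762702 0.04823063] 0.05521189563517549 [ 0.3943109   0.42279739 -6.48720795] [ 0.01980601 -0.20618602 -0.01508969]
```

View pics/w9.png

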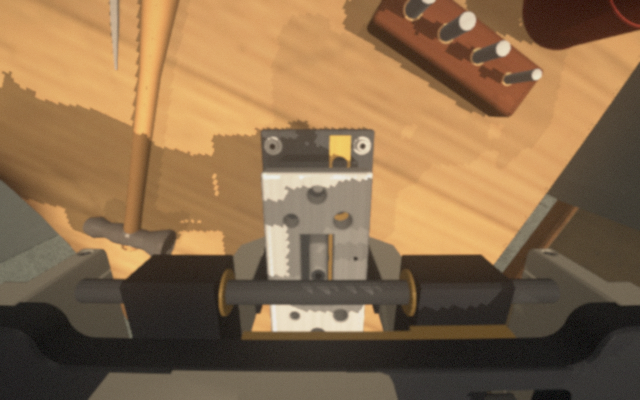

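The plate has come off the pins: its pin hole at (317,194) is now empty and the load is about 5 N. I'll keep lifting.

```bash
python3 -m creep '[[[0,0,0],[0,0,6],0.3],[[0,0,0],[0,0,13],0.3],[[0,0,0],[0,0,20],0.3],[[0,0,0],[0,0,27],0.3],[[0,0,0],[0,0,33],0.3]]' 50
python3 -m creep '[[[0,0,0],[0,0,7],0.3],[[0,0,0],[0,0,14],0.3],[[0,0,0],[0,0,21],0.3],[[0,0,0],[0,0,27],0.3],[[0,0,0],[0,0,30],0.3]]' 50
python3 -m creep '[[[0,0,0],[0,0,0],0.3],[[0,0,0],[0,0,0],0.3],[[0,0,0],[0,0,0],0.3],[[0,0,0],[0,0,0],0.3],[[0,0,0],[0,0,0],0.3]]' 50
python3 - <<'E'
from h import *
s,M=tool();print(M.round(4),s["tool_pos"],s["width"],s["force"],s["torque"],s["qd"])
im=robot.grab_frame("wrist");cv2.imwrite("pics/w10.png",im)
im=robot.grab_frame("scene");cv2.imwrite("pics/s10.png",cv2.resize(im[140:300,190:400],None,fx=3.7,fy=3.7,interpolation=cv2.INTER_CUBIC))
E
```

```text
clock: 11.12
tool_pos: [0.5063, 0.2281, 0.0831]
tool_rot: [-1.384, 0.873, -0.879]
force: [0.0, 0.3, -5.7]
width: 0.0549
clock: 11.53
tool_pos: [0.5065, 0.2284, 0.1142]
tool_rot: [-1.383, 0.873, -0.88]
force: [0.5, 0.2, -7.2]
width: 0.0555
clock: 11.95
tool_pos: [0.5063, 0.2282, 0.1138]
tool_rot: [-1.384, 0.873, -0.879]
force: [0.3, -0.0, -6.2]
width: 0.0551
[[ 4.290e-01  4.700e-03  9.033e-01]
 [-9.033e-01  7.000e-04  4.290e-01]
 [ 1.400e-03 -1.000e+00  4.600e-03]] [0.50632937 0.22824777 0.11379049] 0.05505148514131968 [ 0.33783838 -0.04767165 -6.22445636] [-0.00759042 -0.12072232  0.01086496] [ 7.56871743e-04 -1.24451725e-03 -2.59642549e-03 -7.48498118e-04
 -2.74987957e-03 -7.80459724e-05  2.32850577e-04]
```

View pics/w10.png

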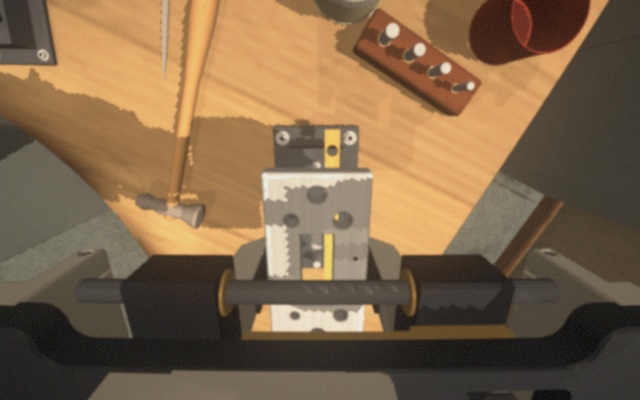

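View pics/s10.png

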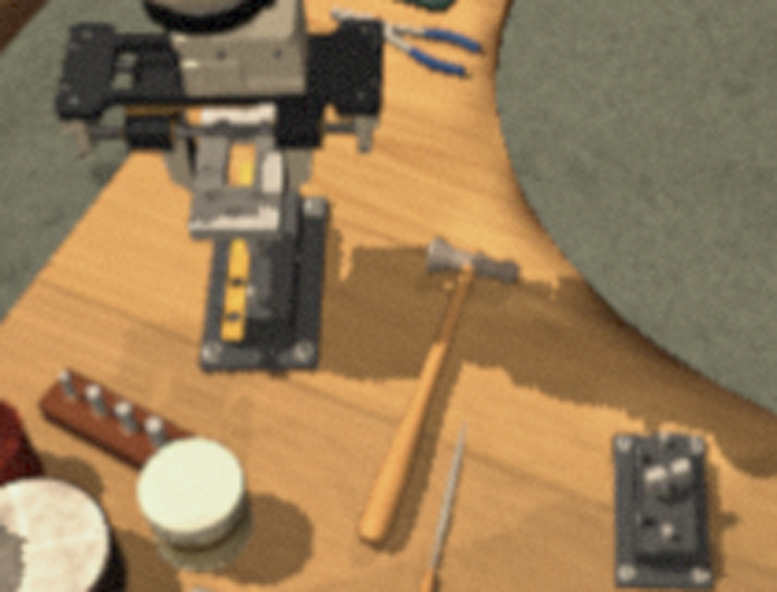

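The plate sits unchanged in the grip (same pixels as at the grasp) and is about 83 mm up. The strip is in its channel and the arm is still, so I'll hand in.

```bash
python3 -c "
from plant import robot
s=robot.state();print(s['clock'],s['tool_pos'],s['width'],s['force']);print(robot.finish_job())"
```

```text
12.05 [0.50638341 0.22833535 0.11390174] 0.05560649059991123 [ 0.02922179 -0.17427508 -6.44507383]
the job is handed in; nothing more can be done
None
```

The plate is lifted clear and held about 83 mm above its seat, and I handed the job in at 12.05 s with the gripper still holding it. No verdict came back, so the result rests on my own checks below.

**What I did:** I gripped the lock bar and turned it about 70° counter-clockwise until it lay in line with the slot. After releasing it, I took the plate by its two long sides with 50 N and lifted it straight up off the pins and over the bar.

**Last checks:**
- **Position:** the tool was within 1–2 mm of the cutter's measured centre. Its jaws were about 0.2° off square and 0.3° off vertical.
- **Grip:** the opening was 55–56 mm with a steady load of about 6 N, and the arm was at rest. The plate sits in the same place in the wrist picture as when I gripped it, so I saw no slip or tilt.
- **Lock bar:** after I let go of it, the wrist picture showed it lying free inside the slot. I did not measure its angle after the lift, but nothing touched it on the way up.
- **Other things:** the strip is still in its channel. The hammer, pliers, tin and punch stand look undisturbed in the last scene picture, though I did not measure them.

**Disagreement:** my first wrist measurement put the cutter about 4 mm off a later one, probably because the arm was still settling. I used the settled reading, averaged with the top camera.

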